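# Shut the assortment box and push its drawer home

### The arm

A 6-joint arm with a two-finger parallel gripper is mounted at the origin on the work surface. World frame = base frame: x ahead of the robot, y to its left, z up, the work surface at z = 0. Lengths are in m, angles in rad, forces in N, time in s.
With the tool pointing down it reaches from about 0.35 to 0.85 m from the base axis. Payload 8.1 kg.
Tool frame: the origin (TCP) lies at the very end of the fingers, on their centre line; the grasp point (between the pads) lies 19 mm behind it; z points along the fingers, y is the line along which they close (so a half turn about z gives the same grasp; the last joint's range is limited). The gripper opens to 93 mm and grips with 3 to 60 N. Pads are 15 mm wide; open, the fingers measure 128 mm over their backs; the gripper's body (75 mm by 188 mm) begins 65 mm behind the grasp point.
Start: joints at [-1.287, 0.13, 1.488, -0, 1.523, -0.085], TCP at [0.216, -0.56, 0.219] pointing down, gripper open.
Joint ranges: [-2.96, 2.96], [-0.89, 2.26], [0.02, 2.5], [-1.34, 4.48], [0, 2.73], [-2.66, 2.66]. Speed limits (rad/s): [2.39, 2.39, 2.79, 3.14, 3.14, 3.14].

### API

Orientations are given as a rotation vector (axis times angle).
In Python, from plant import robot gives the robot as it stands. The module is installed in compiled form; this text tells all that it offers.
- The arm moves only by the tool play_rows, never from a script. Its argument "increments" is text: rows parted by semicolons, each of 5 numbers parted by spaces: the shift along the tool's x, y, z in mm, then the turn about the tool's z in degrees, then the closure, from -1 (fully open) to 1 (shut). In form: dx dy dz yaw claw; .... A call has 1 to 20 rows; each row is the pose to reach, as a shift and turn from the pose commanded when the call began, along the tool's axes at that moment; what a row does not reach only later rows make up. A row lasts 1/10 s, in which the tool goes at most 50 mm and 8.59 degrees, less where a joint would pass 70% of its speed; a pose out of reach is approached as far as the arm can. A call with a gripper value outside its range is refused whole. The fingers move at their own pace and stop on an object; "force" is the grip in N (left out, the last holds). Time passes only in rows, so rows that repeat a pose let the fingers close. It gives the time, the measured TCP pose, the force, the opening and the grip force at its end, in the units of the state.
- robot.read_state(): the state, without advancing time (a new reading comes with each control period).
- robot.read_camera(name): name is "scene" or "top"; returns the picture (400x640x3 uint8, blue, green, red); there is no depth.
- robot.calibration(name): a dict with "vertical_fov" (degrees; the focal length in pixels is half the picture's height over the tangent of half this angle, whatever the lens; pixels are square), "cx", "cy" (the principal point, pixels), "D" ([k1, k2, p1, p2, k3] as OpenCV has them; the pictures are not rectified), "rvec" (rotation vector, rad) and "tvec" (3), from world to camera coordinates, as OpenCV has them. Camera axes: x right, y down, z forward; pixel columns grow to the right and rows downward; lengths in m; the calibration is good to about 2 mm. A picture is of the moment at which its call begins. calibration takes no time and is no camera call.
- robot.close_job(): hands the job in; it is judged then, once.
Trained networks look in the newest picture that a camera, given by its name, has taken for a name from the list of things; names that differ only in an ending like _2 or _b are one class to them, and where a whole thing is asked for, a point or a joint stands for the part that bears it (a point fixed in the world has none). Each returns a list of dicts, best first, with "conf" (0 to 1); they miss things now and then, are a little off and sometimes report something else, mostly with a low value. They report only what shows in the picture. A call takes as long as a camera call. They do not tell look-alikes from the thing itself.
- robot.recognise(camera, query): "centre" ([x, y, z] in m, in world coordinates, good to about 4 mm: the middle of the surface that is visible of it).
- robot.regions_of(camera, query): "pixels" (400x640 bool, what is visible of it).
- robot.landmark_of(camera, query): "centre" ([x, y, z] in m, in world coordinates, good to about 4 mm: a listed point, or the origin of a listed thing).
The state is a dict: "t": time; "q": joint angles; "dq": joint speeds; "joint_torque": joint torques, N m; "tool_pos": TCP position; "orientation": TCP orientation; "force": force on the tool from outside, world axes, zero at the start; "wrist_torque": the same for the moment, N m; "opening": finger opening in m; "gripper_force": force on a finger pad.
Only numpy, scipy, OpenCV 4.12 (cv2) and the standard library are available. Lean on these libraries where they do the work, as an engineer would, in place of code of your own. Each camera call takes 0.05 s, during which the arm holds its last target. There are 200 camera calls.

### The job

The top drawer of the low steel drawer unit stands pulled out with the yellow assortment box in it, its hinged clear lid open. With the fingertips alone, push the lid over and press it fully shut, then push the drawer fully home. Do not lift the box out of its place in the drawer or push the drawer in under an open lid, and leave the multimeter, screwdriver, battery pack and solder spool where they are.

Things in the scene. Friction and masses are not known exactly. Their poses are not given: they have to be found in the camera images.
- unit_front (a point): The low drawer unit, painted sheet steel, 300 deep x 230 wide x 150 mm high, fixed, in a row with a small-parts cabinet (165 mm high) and a power supply (145 mm high); they swap places. This point: on the bench, middle of the shell's lower front edge; x points from its front to its back (within 0.2 rad of the robot's x), y left, z up. Top plate's underside at z = 142 mm. Lower drawer shut, fixed.
- drawer (a joint): How far the top drawer is pulled out, in m: 0 is fully home (a firm stop), 0.18 fully out; it starts about 0.17 out. It runs straight along the unit's x axis on slides with about 3 N of friction, and stays where it is left.
- drawer_front (a point): Centre of the bare outer face of the top drawer's grey front, between its two label frames, 105 mm above the bench; x, y, z axes as the unit's. The front is 212 mm wide and runs from 27 mm below this point to 17 mm above it; along its lower edge a 4 mm thick, 100 mm wide pull lip sticks out 12 mm towards the robot. Home, this face stands 8 mm in front of the unit's shell.
- box_center (a point): Centre (half-way up) of the loose yellow assortment box, 130 deep (x) x 190 wide (y) x 42 mm high, 0.45 kg, with 8 pockets; axes as the box's. It stands flat in the drawer, with 4 to 6 mm play, behind the drawer's front, between 16 to 20 mm high steel walls. With the lid shut, the lid's top lies 129 mm above the bench, 13 mm under the unit's top plate.
- lid_hinge (a point): Middle of the lid's hinge line, along the upper rear (far, +x) edge of the box, 126 mm above the bench; axes as the box's. The hinge line runs along y.
- lid_edge (a point): Middle of the lid's free edge, on its outer face (the top when shut). The lid is a flat clear pane with a white rim, 130 mm from hinge to free edge, 190 mm wide, 3 mm thick, 0.08 kg; a white thumb tab 40 mm wide sticks out 6 mm beyond this point. Axes of the lid: x from the free edge to the hinge, z out of its outer face.
- lid (a joint): Opening angle of the lid in rad: 0 is fully shut (flat on the box, a firm stop), 1.57 upright, 1.75 leaning back at its stop. It starts 1.05 to 1.65 open, closes towards the robot, and its stiff hinge (0.09 N m) holds it where it is left, so it has to be pushed all the way down (about 1 to 2 N at its edge).
- screwdriver_grip (a point): The grey-handled screwdriver, 190 mm long, lying on the bench in front of the small-parts cabinet; this point is on its handle. To be left alone.
- multimeter: Black multimeter, about 158 x 79 x 38 mm, lying on the bench in front of the small-parts cabinet; origin at the centre of its underside. To be left alone.
- battery_pack: Blue battery pack of three cells, 67 x 57 x 19 mm, lying on the bench in front of the multimeter; origin at the centre of its underside. To be left alone.
- solder_spool: Solder spool, 54 mm across, 32 mm high, standing on the bench beside the battery pack; origin at the centre of its underside. To be left alone.
Things that resemble listed ones, but are neither listed nor needed, are in the scene too. Of the things shaped like the part that bears box_center, the yellow one is meant.

How it is judged:
By the outcome, as a careful person would: the job done as asked, in the order asked, and still so for the second after the job is handed in, with the robot touching nothing.
It also fails if it takes over 48 s, if anything falls off the work surface, if the arm or the gripper's body presses on something with over 40 N, if the wrist force passes 120 N, or if a joint passes its speed limit or range.

## Working session

There is one attempt and no reset: what is moved stays moved. The work goes in short steps, Python scripts to look and compute and a tool call to move; the robot and the scene stay as the last step left them, time stands still between calls to the robot, and variables do not carry over. Pictures are saved under pics/ and viewed, at most 10 in all, crops included, and the job is handed in when it is done.

Besides the shell and the picture viewer there is one more tool, called as a command line: name --argument value ..., lists and objects as JSON in quotes. play_rows: Moves the arm, as the interface text tells. Its arguments: {"type":"object","properties":{"increments":{"type":"string"},"force":{"type":"number"}},"required":["increments"]}

```bash
mkdir -p pics; cat > h.py <<'E'
import numpy as np, cv2
from plant import robot
def K(n):
    c=robot.calibration(n); f=200/np.tan(np.radians(c["vertical_fov"])/2)
    return np.array([[f,0,c["cx"]],[0,f,c["cy"]],[0,0,1.]]),np.array(c["D"],float),np.array(c["rvec"],float),np.array(c["tvec"],float)
def proj(n,p):
    k,d,r,t=K(n); return cv2.projectPoints(np.array(p,float).reshape(-1,1,3),r,t,k,d)[0].reshape(-1,2)
def ray(n,uv):
    k,d,r,t=K(n); u=cv2.undistortPoints(np.array(uv,float).reshape(-1,1,2),k,d).reshape(-1,2)
    R=cv2.Rodrigues(r)[0]; v=np.c_[u,np.ones(len(u))]@R; return -R.T@t, v
def atz(n,uv,z):
    o,v=ray(n,uv); return o+v*((z-o[2])/v[:,2])[:,None]
E
python3 - <<'E'
from h import *
np.set_printoptions(precision=4,suppress=True)
for n in("scene","top"):
    im=robot.read_camera(n); cv2.imwrite(f"pics/{n}0.png",im); print(n,ray(n,[[320,200]])[0])
    for q in("unit_front","drawer_front","box_center","lid_hinge","lid_edge","multimeter","screwdriver_grip","battery_pack","solder_spool"):
        print(q,[(np.round(r["centre"],4).tolist(),round(r["conf"],2),proj(n,r["centre"]).round().tolist()[0]) for r in robot.landmark_of(n,q)])
s=robot.read_state();print(s)
E
```

```text
scene [0.8391 0.5306 0.7427]
unit_front []
drawer_front [([0.4222, 0.3281, 0.1041], 0.59, [433.0, 312.0])]
box_center [([0.2652, 0.2903, 0.0229], 0.93, [461.0, 284.0]), ([0.3716, -0.2348, 0.019], 0.91, [293.0, 181.0]), ([0.5207, -0.0839, 0.0119], 0.68, [276.0, 235.0]), ([0.5023, 0.319, 0.1047], 0.57, [399.0, 330.0])]
lid_hinge [([0.57, 0.3017, 0.13], 0.86, [365.0, 336.0]), ([0.4235, -0.2771, 0.0452], 0.77, [269.0, 173.0]), ([0.2068, 0.2615, 0.0412], 0.58, [469.0, 259.0]), ([0.4255, 0.3271, 0.1017], 0.36, [431.0, 313.0]), ([0.5764, 0.0141, 0.0005], 0.18, [277.0, 274.0])]
lid_edge [([0.3241, -0.1957, 0.0476], 0.94, [314.0, 174.0]), ([0.575, 0.3053, 0.2544], 0.82, [372.0, 297.0]), ([0.5146, -0.0826, 0.014], 0.74, [278.0, 234.0]), ([0.323, 0.3244, 0.045], 0.6, [458.0, 302.0])]
multimeter [([0.5787, 0.0169, 0.0001], 0.64, [277.0, 275.0])]
screwdriver_grip [([0.5156, -0.0811, 0.0148], 0.72, [278.0, 235.0])]
battery_pack [([0.4078, -0.0338, 0.0053], 0.55, [324.0, 231.0])]
solder_spool [([0.443, 0.0651, -0.0009], 0.85, [336.0, 263.0])]
top [ 0.2791 -0.0157  1.1571]
unit_front []
drawer_front
[... 578 characters left out ...]
66, [300.0, 145.0])]
screwdriver_grip [([0.5154, -0.0859, 0.015], 0.83, [343.0, 171.0])]
battery_pack [([0.4065, -0.0355, 0.0007], 0.92, [321.0, 217.0])]
solder_spool [([0.4402, 0.0678, -0.001], 0.62, [279.0, 202.0])]
{'t': 1.0, 'q': array([-1.2874,  0.1304,  1.4882, -0.    ,  1.523 , -0.0854]), 'dq': array([-0.0001,  0.001 , -0.0008,  0.0001, -0.0007,  0.0005]), 'joint_torque': array([  0.0011, -55.9768, -49.2065,   0.0769,   0.0227,  -0.    ]), 'tool_pos': array([ 0.2163, -0.5597,  0.2186]), 'orientation': array([-3.0883, -0.576 ,  0.0001]), 'force': array([ 0.0717, -0.5444,  0.1214]), 'wrist_torque': array([ 0.005 , -0.0681, -0.0478]), 'gripper_force': 0.0, 'opening': 0.09297742099119403}
```

View pics/scene0.png

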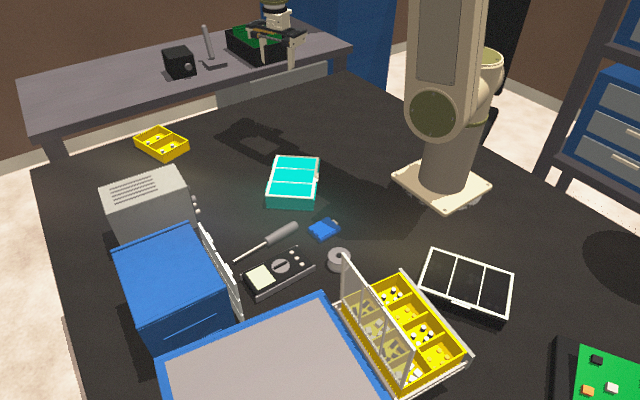

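View pics/top0.png

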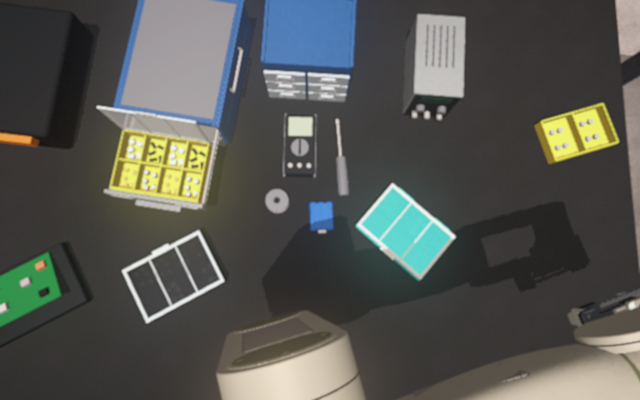

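The pictures show the yellow box in the pulled-out drawer at top (160,165) / scene (400,330), with its lid near upright. It could be confused with three things:
- the teal box at top (405,233)
- the black box at top (175,275)
- the loose yellow bin at top (577,133), which is on the bench and has no lid

I choose the one in the drawer. Next I'll check it in a close crop and find the unit's yaw.

```bash
python3 - <<'E'
from h import *
np.set_printoptions(precision=4,suppress=True)
im=cv2.imread("pics/top0.png"); x0,y0=90,0
cv2.imwrite("pics/crop0.png",cv2.resize(im[y0:230,x0:260],None,fx=2.6*1,fy=2.6,interpolation=cv2.INTER_CUBIC))
for n in("scene","top"):
    for _ in range(2):
        robot.read_camera(n)
        for q in("drawer_front","box_center","lid_hinge","lid_edge"):
            print(n,q,[(np.round(r["centre"],4).tolist(),round(r["conf"],2)) for r in robot.landmark_of(n,q) if r["centre"][2]>.09])
E
```

```text
scene drawer_front [([0.4226, 0.3254, 0.0996], 0.62)]
scene box_center [([0.4997, 0.319, 0.1039], 0.9)]
scene lid_hinge [([0.5699, 0.3043, 0.1268], 0.59)]
scene lid_edge [([0.5713, 0.3041, 0.2551], 0.66)]
scene drawer_front [([0.4236, 0.3262, 0.1032], 0.85)]
scene box_center [([0.4975, 0.3195, 0.1045], 0.94)]
scene lid_hinge [([0.5691, 0.3041, 0.1303], 0.96)]
scene lid_edge [([0.572, 0.3023, 0.2553], 0.63)]
top drawer_front [([0.4272, 0.3267, 0.1063], 0.83)]
top box_center [([0.506, 0.3142, 0.106], 0.89)]
top lid_hinge [([0.5674, 0.309, 0.1197], 0.88)]
top lid_edge [([0.5742, 0.3075, 0.2564], 0.9)]
top drawer_front [([0.4246, 0.3267, 0.1078], 0.98)]
top box_center []
top lid_hinge [([0.5661, 0.3112, 0.1219], 0.91)]
top lid_edge [([0.5739, 0.3085, 0.2555], 0.86)]
```

View pics/crop0.png

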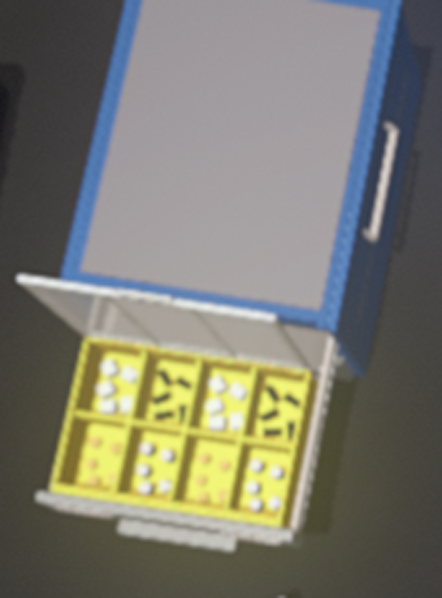

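The crop confirms the choice: a yellow 8-pocket box in the drawer of the blue-sided unit, lid near upright, its free edge running from crop (18,278) to (275,318).

```bash
python3 - <<'E'
from h import *
np.set_printoptions(precision=4,suppress=True)
for nm,a,b,z in(("shell",(62,278),(330,330),.15),("lid",(18,278),(275,318),.256),("front",(38,493),(293,534),.122),("left side",(62,278),(125,0),.15)):
    p=atz("top",np.array([a,b])/2.6+[90,0],z); d=p[1]-p[0]; print(nm,p.tolist(),np.arctan2(d[0],-d[1]),np.linalg.norm(d))
a=-.14
E=np.array([[np.cos(a),np.sin(a)],[-np.sin(a),np.cos(a)]])
for nm,p in(("front",(.4245,.3268)),("box",(.503,.318)),("hinge",(.5685,.3055)),("edge",(.573,.306))): print(nm,E@p)
s=robot.read_state(); R=cv2.Rodrigues(s["orientation"])[0]
th=np.arctan2(R[1,0],R[0,0]); print("yaw",np.degrees(th)); print(R)
E
```

```text
shell [[0.6198322487159048, 0.4149786892730971, 0.1499999999999999], [0.5802300044739275, 0.1935581865825965, 0.1499999999999999]] -0.17698400210836823 0.22493416094652058
lid [[0.5831919770279663, 0.40148962756232537, 0.256], [0.5568529890898113, 0.21233841688980337, 0.256]] -0.1383586332908105 0.19097623617740264
front [[0.44426792234858103, 0.4318521828744987, 0.12199999999999989], [0.41336680451086905, 0.22158980146549678, 0.12199999999999989]] -0.1459199858775517 0.2125209357202362
left side [[0.6198322487159048, 0.4149786892730971, 0.1499999999999999], [0.8682084789022866, 0.38068659696438206, 0.1499999999999999]] 1.43359857948723 0.2507323260301869
front [0.3747 0.3828]
box [0.4537 0.3851]
hinge [0.5203 0.3818]
edge [0.5247 0.383 ]
yaw 21.131331906227174
[[ 0.9328  0.3605  0.    ]
 [ 0.3605 -0.9328 -0.    ]
 [ 0.      0.     -1.    ]]
```

play_rows --increments "684 -656 -122 29.4 1;684 -656 -122 29.4 1;684 -656 -122 29.4 1;684 -656 -122 29.4 1;684 -656 -122 29.4 1;684 -656 -122 29.4 1;684 -656 -122 29.4 1;684 -656 -122 29.4 1;684 -656 -122 29.4 1;684 -656 -122 29.4 1;684 -656 -122 29.4 1;684 -656 -122 29.4 1;684 -656 -122 29.4 1;684 -656 -122 29.4 1;684 -656 -122 29.4 1;684 -656 -122 29.4 1;684 -656 -122 29.4 1;684 -656 -122 29.4 1;684 -656 -122 29.4 1;684 -656 -122 29.4 1"

```text
t: 4.0
tool_pos: [0.6183, 0.3038, 0.3376]
orientation: [3.134, -0.22, -0.005]
force: [0.4, -0.2, -0.7]
opening: 0.0002
gripper_force: 0.0
```

play_rows --increments "0 0 35 0 1;0 0 70 0 1;0 0 104 0 1;0 0 104 0 1;0 0 104 0 1;0 0 104 0 1"

```text
t: 4.6
tool_pos: [0.619, 0.299, 0.24]
orientation: [-3.132, 0.227, -0.006]
force: [0.1, 0.5, 0.5]
opening: 0.0005
gripper_force: 0.0
```

```bash
python3 - <<'E'
from h import *
np.set_printoptions(precision=4,suppress=True)
s=robot.read_state();print(s["tool_pos"],s["force"],s["orientation"])
a=robot.read_camera("scene");b=robot.read_camera("top")
cv2.imwrite("pics/a1.png",np.hstack([cv2.resize(a[200:400,280:480],(400,400)),cv2.resize(b[20:220,60:260],(400,400))]))
E
```

```text
[0.619 0.299 0.24 ] [0.12   0.4541 0.4941] [-3.1316  0.2268 -0.0059]
```

View pics/a1.png

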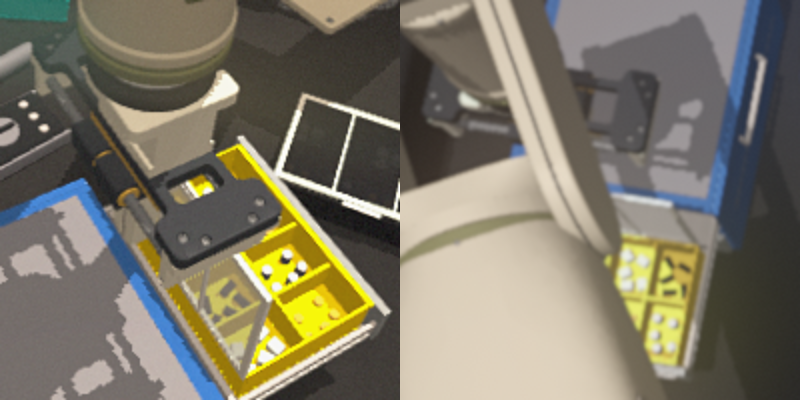

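play_rows --increments "-15 0 1 0 1;-28 0 2 0 1;-36 0 2 0 1;-44 0 2 0 1;-52 0 3 0 1;-60 0 4 0 1;-68 0 5 0 1;-68 0 5 0 1;-68 0 5 0 1"

```text
t: 5.6
tool_pos: [0.5503, 0.3086, 0.2315]
orientation: [3.133, -0.226, -0.001]
force: [0.9, -0.4, 0.2]
opening: 0.0003
gripper_force: 0.0
```

```bash
python3 - <<'E'
from h import *
a=robot.read_camera("scene")
print([(np.round(r["centre"],4).tolist(),round(r["conf"],2)) for q in("lid_edge","lid_hinge","drawer_front") for r in robot.landmark_of("scene",q) if r["centre"][2]>.09])
cv2.imwrite("pics/a2.png",cv2.resize(a[200:400,280:480],(500,500)))
E
```

```text
[([0.5322, 0.3121, 0.2528], 0.58), ([0.57, 0.3027, 0.1272], 0.72), ([0.4233, 0.3254, 0.1027], 0.57)]
```

View pics/a2.png

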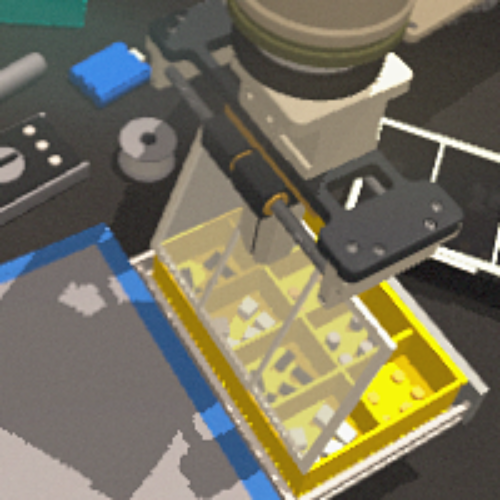

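The picture shows the finger behind the lid at crop (265,225), with the lid tipping towards the robot at about 73°. I'll continue the arc.

play_rows --increments "-14 0 4 0 1;-27 0 10 0 1;-39 0 18 0 1;-51 0 27 0 1;-61 0 38 0 1;-69 0 49 0 1;-75 0 62 0 1;-80 0 76 0 1;-83 0 87 0 1;-85 0 95 0 1;-85 0 97 0 1;-85 0 97 0 1"

```text
t: 7.0
tool_pos: [0.4664, 0.3207, 0.1343]
orientation: [3.133, -0.227, -0.001]
force: [-0.5, 0.1, 0.5]
opening: 0.0005
gripper_force: 0.0
```

play_rows --increments "0 0 2 0 1;0 0 4 0 1;0 0 5 0 1;0 0 6 0 1;0 0 6 0 1"

```text
t: 7.5
tool_pos: [0.4667, 0.3209, 0.1292]
orientation: [-3.133, 0.226, -0.001]
force: [-0.7, -1.3, 2.7]
opening: 0.0008
gripper_force: 1.9
```

play_rows --increments "0 0 1 0 1;0 0 2 0 1;0 0 2 0 1;0 0 2 0 1"

```text
t: 7.9
tool_pos: [0.4676, 0.3209, 0.129]
orientation: [-3.133, 0.227, -0.004]
force: [-3.0, -4.2, 12.8]
opening: 0.0001
gripper_force: 7.1
```

play_rows --increments "0 0 -10 0 1;0 0 -30 0 1;0 0 -50 0 1;-30 0 -60 0 1;-60 0 -60 0 1;-77 0 -60 0 1;-77 0 -60 0 1"

```text
t: 8.6
tool_pos: [0.3886, 0.3324, 0.1869]
orientation: [-3.133, 0.224, 0.0]
force: [0.5, -0.2, 0.2]
opening: 0.0009
gripper_force: 0.0
```

```bash
python3 - <<'E'
from h import *
a=robot.read_camera("scene")
print(robot.read_state()["tool_pos"],[(q,np.round(r["centre"],4).tolist(),round(r["conf"],2)) for q in("lid_edge","lid_hinge","drawer_front","box_center") for r in robot.landmark_of("scene",q) if r["centre"][2]>.09])
cv2.imwrite("pics/a3.png",cv2.resize(a[200:400,280:480],(500,500)))
E
```

```text
[0.38979855 0.33216987 0.18690679] [('lid_edge', [0.436, 0.3237, 0.1283], 0.65), ('lid_hinge', [0.5726, 0.3027, 0.1285], 0.97), ('lid_hinge', [0.423, 0.3261, 0.1015], 0.48), ('drawer_front', [0.4238, 0.3279, 0.1038], 0.72), ('box_center', [0.5035, 0.3192, 0.1067], 0.57)]
```

View pics/a3.png

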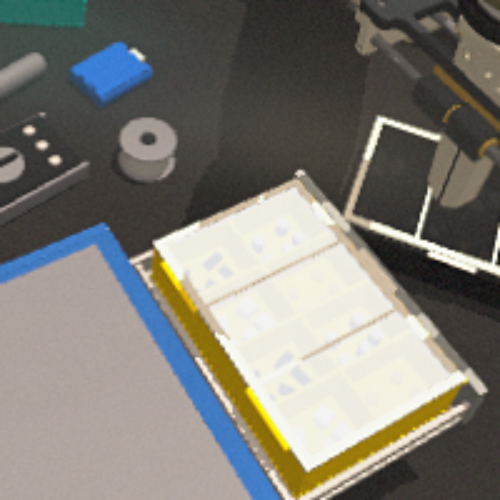

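The lid lies flat and shut on the box, and the finger is clear in front at crop (460,180). Now I'll go down in front of the drawer face and push.

play_rows --increments "0 0 30 0 1;0 0 60 0 1;0 0 85 0 1;0 0 85 0 1;0 0 85 0 1;8 0 85 0 1;16 0 85 0 1;22 0 85 0 1;26 0 85 0 1;30 0 85 0 1;36 0 85 0 1;43 0 85 0 1;50 0 85 0 1;58 0 85 0 1;66 0 85 0 1;74 0 85 0 1;80 0 85 0 1;80 0 85 0 1"

```text
t: 10.65
tool_pos: [0.4706, 0.3198, 0.1015]
orientation: [3.133, -0.228, 0.001]
force: [0.4, 0.7, -0.3]
opening: 0.0008
gripper_force: 0.0
```

play_rows --increments "8 0 0 0 1;16 0 0 0 1;24 0 0 0 1;32 0 0 0 1;40 0 0 0 1;48 0 0 0 1"

```text
t: 11.25
tool_pos: [0.5174, 0.3131, 0.1013]
orientation: [3.133, -0.227, -0.001]
force: [-3.7, 0.4, -0.5]
opening: 0.0006
gripper_force: 1.7
```

```bash
python3 - <<'E'
from h import *
a=robot.read_camera("scene")
print(robot.read_state()["tool_pos"],[(q,np.round(r["centre"],4).tolist(),round(r["conf"],2)) for q in("lid_edge","lid_hinge","drawer_front","box_center") for r in robot.landmark_of("scene",q) if r["centre"][2]>.09])
cv2.imwrite("pics/a4.png",cv2.resize(a[200:400,280:480],(500,500)))
E
```

```text
[0.51875383 0.31289887 0.10157589] [('lid_edge', [0.5382, 0.3075, 0.1315], 0.66), ('drawer_front', [0.5241, 0.3126, 0.1039], 0.67), ('box_center', [0.6017, 0.3032, 0.1046], 0.71)]
```

View pics/a4.png

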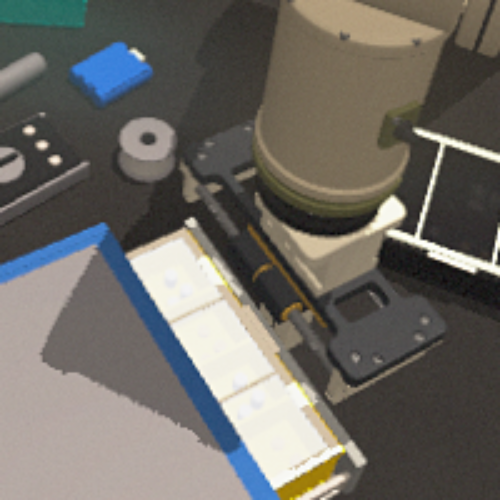

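The drawer is sliding in with the lid shut, and about 70 mm remain.

play_rows --increments "8 0 0 0 1;16 0 0 0 1;24 0 0 0 1;32 0 0 0 1;40 0 0 0 1;48 0 0 0 1;54 0 0 0 1;58 0 0 0 1;62 0 0 0 1;62 0 0 0 1"

```text
t: 12.5
tool_pos: [0.579, 0.3041, 0.1016]
orientation: [3.133, -0.227, 0.001]
force: [0.6, 0.7, -0.4]
opening: 0.0007
gripper_force: 0.0
```

play_rows --increments "2 0 0 0 1;4 0 0 0 1;6 0 0 0 1;7 0 0 0 1;8 0 0 0 1;8 0 0 0 1"

```text
t: 13.1
tool_pos: [0.5807, 0.3038, 0.1015]
orientation: [3.131, -0.224, -0.017]
force: [-28.8, -2.1, 18.5]
opening: 0.0006
gripper_force: 14.1
```

play_rows --increments "-10 0 0 0 1;-25 0 0 0 1;-45 0 0 0 1;-70 0 0 0 1;-90 0 -20 0 1;-110 0 -60 0 1;-150 0 -80 0 1;-190 0 -100 0 1;-190 0 -100 0 1;-190 0 -100 0 1"

```text
t: 14.1
tool_pos: [0.3984, 0.3312, 0.2025]
orientation: [-3.132, 0.224, -0.004]
force: [0.9, -0.2, 0.3]
opening: 0.0004
gripper_force: 0.0
```

```bash
python3 - <<'E'
from h import *
a=robot.read_camera("scene")
print(robot.read_state()["tool_pos"],[(q,np.round(r["centre"],4).tolist(),round(r["conf"],2)) for q in("unit_front","drawer_front","multimeter","solder_spool","battery_pack","screwdriver_grip") for r in robot.landmark_of("scene",q)])
b=robot.read_camera("top")
print([(q,np.round(r["centre"],4).tolist(),round(r["conf"],2)) for q in("unit_front","drawer_front","multimeter","solder_spool","battery_pack") for r in robot.landmark_of("top",q)])
cv2.imwrite("pics/a5.png",np.hstack([cv2.resize(a[200:400,240:440],(400,400)),cv2.resize(b[20:220,60:260],(400,400))]))
E
```

```text
[0.39860292 0.33067308 0.20157344] [('solder_spool', [0.4446, 0.066, 0.0021], 0.6), ('battery_pack', [0.4093, -0.0379, 0.0054], 0.98), ('screwdriver_grip', [0.5165, -0.0832, 0.0153], 0.73)]
[('unit_front', [0.5967, 0.3049, 0.0012], 0.94), ('unit_front', [0.5139, -0.0842, 0.0159], 0.19), ('drawer_front', [0.5918, 0.3022, 0.1068], 0.95), ('multimeter', [0.5808, 0.0174, 0.0001], 0.7), ('solder_spool', [0.4418, 0.0712, 0.0008], 0.91), ('solder_spool', [0.6011, 0.3025, 0.1276], 0.53), ('battery_pack', [0.409, -0.0343, 0.0023], 0.96)]
```

View pics/a5.png

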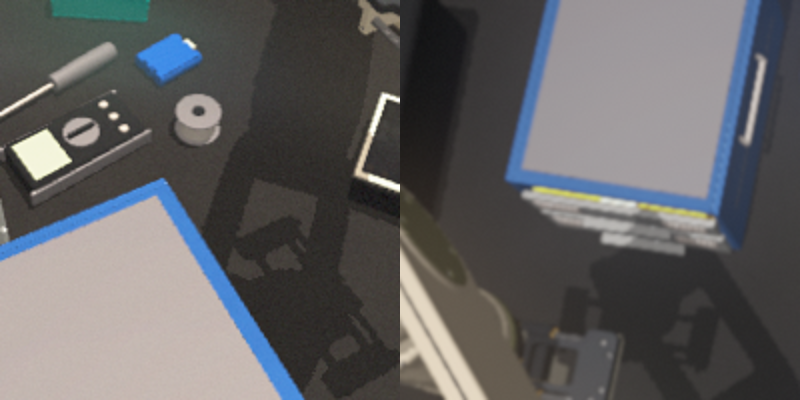

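Drawer looks home, with a thin yellow strip showing in the front gap at (620,205), and the loose items are unmoved. I'll check the gap numerically.

```bash
python3 - <<'E'
from h import *
e=np.array([.9895,-.1445]);U={}
for _ in range(8):
    b=robot.read_camera("top")
    for q in("unit_front","drawer_front"):
        for r in robot.landmark_of("top",q)[:1]:
            if r["centre"][0]>.55: U.setdefault(q,[]).append(e@r["centre"][:2])
print({k:(np.mean(v),np.std(v),len(v)) for k,v in U.items()}, robot.read_state()["t"])
cv2.imwrite("pics/a6.png",cv2.resize(b[100:150,110:250],None,fx=5,fy=5,interpolation=cv2.INTER_CUBIC))
E
```

```text
{'unit_front': (np.float64(0.5471076642857143), np.float64(0.0012715172592262342), 7), 'drawer_front': (np.float64(0.5427154071428572), np.float64(0.0010599185957382922), 7)} 15.95
```

View pics/a6.png

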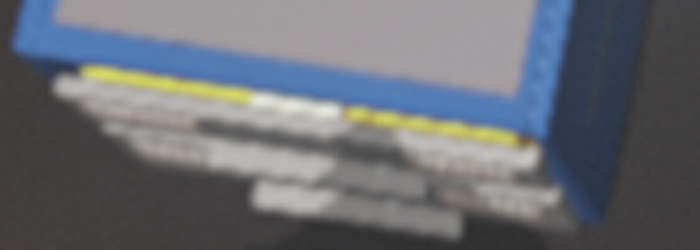

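The crop shows the white tab in the middle of the strip at (295,105), with the box's yellow edge on both sides. That fits a shut lid, and the drawer face is level with its home position.

```bash
python3 -c "
from plant import robot
print(robot.close_job())"
```

```text
the job is handed in; nothing more can be done
None
```

I pushed the lid shut and pressed it down firmly (about 13 N), then pushed the drawer home to its stop; the other items look unmoved, the arm is clear, and the job was handed in at about 16 s of the 48 s allowed, with no verdict returned.

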